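# Change the filter cassette of a glass grinder's water unit

### The job

Swap the filter cassette: press the used orange-headed cassette right down in its slanted push-push slot and let go so that it pops up, then lift it out and leave it in the grey tray. Then slide the fresh green-headed cassette from the stand into the slot, head out, and press it down until the catch keeps it in. Do not push the other things on the bench about.

Things in the scene. Friction and masses are not known exactly. Their poses are not given: they have to be found in the camera images.
- used_center (a point): Used filter cassette: dark brown body, ORANGE head, box 50 x 24 x 120 mm (own x, y, z; z runs along it to the head, its top 42 mm), about 160 g, pinch it across the 24 mm (y). Point: its centre, 60 mm from either end. May go in either way round about its length. Starts latched in the filter unit's slot, the end of its head 12 mm out of the slanted face.
- fresh_center (a point): Fresh filter cassette: white body, GREEN head, box 50 x 24 x 120 mm (own x, y, z; z runs along it to the head, its top 42 mm), about 160 g, pinch it across the 24 mm (y). Point: its centre, 60 mm from either end. May go in either way round about its length. Starts upright, head up, in the aluminium stand.
- bay_mouth (a point): Centre of the slot's mouth, in the plane of the blue slanted face, 160 mm above the table. z points out of the slot, square to the face, leaning 30 degrees from vertical to the unit's front (robot side); x runs up the slope along the slot's 54 mm side, y along its 28 mm side. A cassette goes in along -z, its 50 mm along x, its 24 mm along y. 4 mm lead-in each side, 8 mm deep.
- catch (a joint): Sprung carriage under the cassette, m along the slot: 0 latched (cassette end 12 mm out of the face), +0.042 popped up (54 mm out), -0.009 on its stop (3 mm out). Spring 5 to 7 N, damped; pressing takes up to about 12 N. Pressing to -0.006 or deeper and letting go toggles it: latched pops up, popped up stays latched. A shorter press does not toggle it. It does not grip the cassette.
- unit: Fixed filter unit: blue tilted block with the slot in its slanted top face (face flat, 120 x 120 mm, from 45 mm below to 75 mm above the mouth centre, 60 mm to each side), on a steel base with a grey pump box behind (117 mm high, blue cap to 147 mm). Origin on the table under the mouth centre, x to the rear.
- stand: Fixed aluminium stand: open-topped holder 68 x 42 x 50 mm outside on a 110 x 85 x 4 mm foot; origin at the centre of its underside, z up. Pocket 58 x 32 mm (x, y), floor 5 mm above the origin; the fresh cassette stands in it, width along x.
- tray: Fixed grey plastic tray for used cassettes, open-topped, 190 x 150 x 50 mm outside (x, y, z), walls and floor 5 mm; origin at the centre of its underside, z up. Starts empty. Stand and tray may change sides.
- pad: Bystander: yellow abrasive hand pad, block 85 x 55 x 24 mm lying flat; origin at the underside.
- spray: Bystander: blue closed bottle, 60 mm across, 160 mm tall; origin at the underside.
- grit: Bystander: amber glass jar with steel lid, 70 mm across, 80 mm tall; origin at the underside.
- tumbler: Bystander: green glass tumbler, 76 mm across, 100 mm tall; origin at the underside.
- scraper: Bystander: wood-handled scraper lying flat; origin at the middle of its length, roughly.
- wrench: Bystander: steel wrench lying flat; origin at the middle of its length, roughly.
- plug: Bystander: black rubber plug, 44 mm across, 30 mm tall; origin at the underside.
Not all that is in view belongs to the job. Of the things like the part that bears used_center, leave any that is blue or red; of the rest the larger one is meant.

How it is judged:
By the outcome, as a careful person would: the job done as asked, in the order asked, and still so for the second after the job is handed in, with the robot touching nothing.
It also fails if it takes over 72 s, if anything falls off the work surface, if the arm or the gripper's body presses on something with over 40 N, if the wrist force passes 120 N, or if a joint passes its speed limit or range.

### The arm

A 6-joint arm with a two-finger parallel gripper is mounted at the origin on the work surface. World frame = base frame: x ahead of the robot, y to its left, z up, the work surface at z = 0. Lengths are in mm, angles in rad, forces in N, time in s.
With the tool pointing down it reaches from about 275 to 1000 mm from the base axis. Payload 8.4 kg.
Tool frame: the origin (TCP) lies at the very end of the fingers, on their centre line; the grasp point (between the pads) lies 19 mm behind it; z points along the fingers, x is the direction in which the jaws open and shut, and the axes are right-handed (so a half turn about z gives the same grasp; the last joint's range is limited). The gripper opens to 85 mm and grips with 20 to 120 N. Pads are 22 mm wide; open, the fingers measure 114 mm over their backs; the gripper's body (76 mm by 85 mm) begins 54 mm behind the grasp point. The pads swing forward as they close: fully open they stand 13 mm farther back than shut.
Start: joints at [1.307, 0.353, 1.633, -0, 1.155, -0.002], TCP at [161.761, 603.706, 203.681] pointing down, gripper open.
Joint ranges: [-2.63, 2.63], [-0.92, 2.1], [0.06, 2.66], [-1.3, 4.44], [0, 2.69], [-3.02, 3.02]. Speed limits (rad/s): [2.22, 2.22, 2.79, 3.14, 3.14, 3.14].

### API

Orientations are given as [roll, pitch, yaw] about the fixed x, y, z axes, in that order (R = Rz(yaw) Ry(pitch) Rx(roll)).
In Python, from rig import sense, grab_frame, calibration, sign_off gives the robot as it stands.
- The arm moves only by the tool servo_tool, never from a script. Its argument "series" is one flat list of numbers, 4 for each row, row after row: the shift along the world's x, y, z in m, then the turn about the world's z in degrees. In form: [x, y, z, yaw, x, y, z, yaw, ...]. A call has 1 to 8 rows; each row shifts and turns the commanded pose from where the row before left it; what a row does not reach is not made up. A row lasts 1/12 s, in which the tool goes at most 41.7 mm and 7.16 degrees, less where a joint would pass 70% of its speed; a pose out of reach is approached as far as the arm can. A call is refused whole if a number of a shift passes 0.0417 or a number of a turn 7.16, either way. A call with a gripper value outside its range is refused whole. "gripper" is the finger opening in m, from 0 to 0.0854, set as the call begins (left out, the last holds). The fingers move at their own pace and stop on an object; "newtons" is the grip in N (left out, the last holds). Time passes only in rows, so rows that do not move let the fingers close. It gives the time, the measured TCP pose, the force and the opening at its end, in the units of the state.
- sense(): the state, without advancing time (a new reading comes with each control period).
- grab_frame(name): name is "scene" or "top" or "wrist"; returns the picture (400x640x3 uint8, blue, green, red); there is no depth.
- calibration(name): a dict with "fx", "fy", "cx", "cy" (pixels), "rvec" (rotation vector, rad) and "tvec" (3), from world to camera coordinates, as OpenCV has them. Camera axes: x right, y down, z forward; pixel columns grow to the right and rows downward; lengths in mm; the calibration is good to about 2 mm. A picture is of the moment at which its call begins: read the wrist's pose just before it. calibration takes no time and is no camera call; for the wrist camera it gives the pose at the moment of the call.
- sign_off(): hands the job in, once; it reports no verdict.
The state is a dict: "clock": time; "qpos": joint angles; "qvel": joint speeds; "joint_efforts": joint torques, N m; "eef_pos": TCP position; "tcp_rot": TCP orientation; "contact_force": force on the tool from outside, world axes, zero at the start; "wrist_torque": the same for the moment, N m; "opening": opening from 0.0 (shut) to 1.0 (fully open).
Only numpy, scipy, OpenCV 4.12 (cv2) and the standard library are available. Lean on these libraries where they do the work, as an engineer would, in place of code of your own. Each camera call takes 0.05 s, during which the arm holds its last target. There are 200 camera calls.

## Working session

There is one attempt and no reset: what is moved stays moved. The work goes in short steps, Python scripts to look and compute and a tool call to move; the robot and the scene stay as the last step left them, time stands still between calls to the robot, and variables do not carry over. Pictures are saved under pics/ and viewed, about 8 in all and at most 12, crops included, and the job is handed in when it is done.

Besides the shell and the picture viewer there is one more tool, called after ">>>" as name(argument=value, ...) on one line, values as JSON. servo_tool: Moves the arm, as the interface text tells. Its arguments: {"type":"object","properties":{"series":{"type":"array"},"gripper":{"type":"number"},"newtons":{"type":"number"}},"required":["series"]}

```bash
ls; mkdir -p pics; cat > h.py <<'E'
import numpy as np, cv2
from rig import sense, grab_frame, calibration, sign_off
def cam(n):
    c=calibration(n); K=np.array([[c['fx'],0,c['cx']],[0,c['fy'],c['cy']],[0,0,1.]])
    R=cv2.Rodrigues(np.array(c['rvec'],float))[0]; t=np.array(c['tvec'],float).ravel()
    return K,R,t
def ray(C,uv):
    K,R,t=C; d=R.T@np.linalg.inv(K)@np.array([uv[0],uv[1],1.]); return -R.T@t,d/np.linalg.norm(d)
def onz(C,uv,z):
    o,d=ray(C,uv); return o+d*(z-o[2])/d[2]
def proj(C,p):
    K,R,t=C; q=(R@np.atleast_2d(p).T).T+t; q=q@K.T; return q[:,:2]/q[:,2:]
def tri(rs):
    A=sum(np.eye(3)-np.outer(d,d) for o,d in rs); b=sum((np.eye(3)-np.outer(d,d))@o for o,d in rs); return np.linalg.solve(A,b)
E
python3 - <<'E'
from h import *
print(sense())
for n in ['scene','top','wrist']:
    C=cam(n); print(n,C[0][0,0],-C[1].T@C[2],C[1][2]); im=grab_frame(n); cv2.imwrite(f'pics/{n}0.png',im)
E
```

```text
pics
{'clock': 0.0, 'qpos': array([ 1.30659002e+00,  3.53614724e-01,  1.63414780e+00,  5.56197334e-07,
        1.15519456e+00, -2.43743517e-03]), 'qvel': array([ 5.01694567e-05, -1.20066990e-03, -5.08220488e-04, -2.41751347e-06,
        1.14932244e-03,  8.11608263e-04]), 'joint_efforts': array([ 4.57963670e-04, -6.05269003e+01, -3.42060006e+01,  8.09557878e-05,
        9.53429437e-03,  2.13572571e-05]), 'eef_pos': array([161.63062305, 603.20253371, 202.9767346 ]), 'tcp_rot': array([-3.14158882e+00,  1.36442457e-03,  1.30902723e+00]), 'contact_force': array([-0.10479069, -0.6814056 ,  0.41725161]), 'wrist_torque': array([-0.00288461, -0.01647008,  0.02849732]), 'opening': 1.0015852707101311}
scene 461.94512754341974 [1336.28042884  124.15898748  925.97789693] [-0.71825671 -0.12124596 -0.68513262]
top 490.67099697434014 [ 264.22535322  -14.30522795 1402.75716381] [ 0.19221701 -0.0061876  -0.98133294]
wrist 284.294551205497 [ 78.72405165 626.12307634 374.05531501] [ 0.31672835 -0.08707377 -0.94451115]
```

View pics/scene0.png

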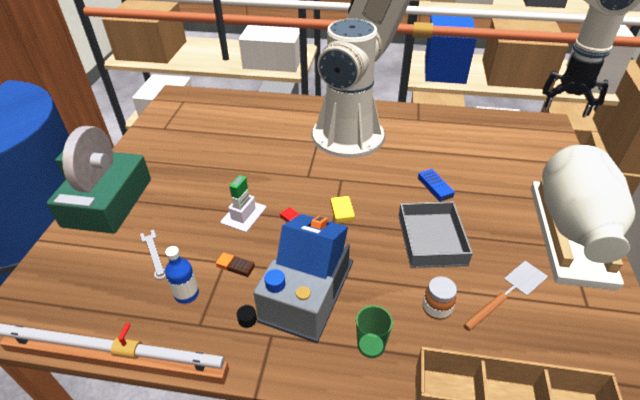

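View pics/top0.png

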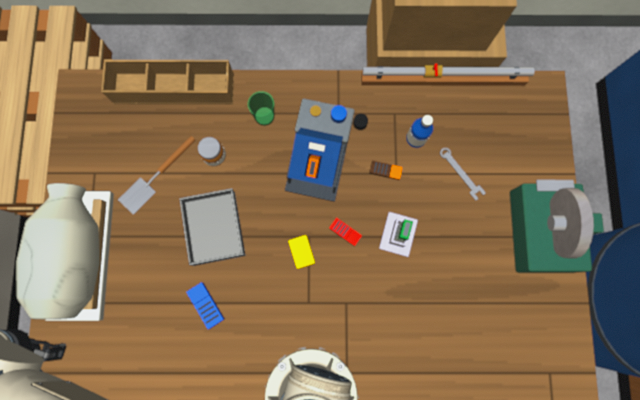

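The top view shows the orange head in the slot at (312,167). Possible mix-ups are the small orange and brown cassette lying at (387,170), the red one at (345,231) and the blue one at (205,305). By the description I choose the one in the slot. The green head is in the stand at (405,230), the tray is at (212,227) and the unit's blue face is around (318,165).

```bash
python3 - <<'E'
from h import *
C=cam('top'); S=cam('scene')
im=cv2.imread('pics/top0.png'); hsv=cv2.cvtColor(im,cv2.COLOR_BGR2HSV)
def blob(hsv,lo,hi,box):
    m=cv2.inRange(hsv,lo,hi); k=np.zeros_like(m); x0,y0,x1,y1=box; k[y0:y1,x0:x1]=m[y0:y1,x0:x1]
    cs=cv2.findContours(k,cv2.RETR_EXTERNAL,cv2.CHAIN_APPROX_NONE)[0]; c=max(cs,key=cv2.contourArea)
    return c
def show(n,c):
    r=cv2.minAreaRect(c); print(n,cv2.contourArea(c),np.round(r[0],1),np.round(r[1],1),round(r[2],1)); return cv2.boxPoints(r)
b=show('or',blob(hsv,(5,150,120),(18,255,255),(295,145,335,185))); print([onz(C,p,168).round(0) for p in b], onz(C,b.mean(0),170).round(1))
c=blob(hsv,(100,120,40),(125,255,255),(280,125,355,200)); show('face',c)
h=cv2.convexHull(c); q=cv2.approxPolyDP(h,5,True)[:,0]; 
for p in q: print(p,onz(C,p,137.5).round(0),onz(C,p,197.5).round(0))
b=show('green',blob(hsv,(50,120,40),(80,255,255),(385,210,420,250))); print(onz(C,b.mean(0),125).round(1))
b=show('stand',blob(hsv,(0,0,185),(180,60,255),(370,200,430,270))); print([onz(C,p,4).round(0) for p in b],onz(C,b.mean(0),4).round(1))
m=blob(hsv,(0,0,30),(180,45,175),(170,180,255,275)); b=show('tray',m); print([onz(C,p,50).round(0) for p in b],onz(C,b.mean(0),50).round(1))
si=cv2.imread('pics/scene0.png'); hs=cv2.cvtColor(si,cv2.COLOR_BGR2HSV)
b=show('green s',blob(hs,(50,120,40),(80,255,255),(220,165,260,205)))
b=show('or s',blob(hs,(5,150,120),(18,255,255),(300,205,340,235)))
a=cv2.resize(im[90:260,270:430],None,fx=3.5,fy=3.5,interpolation=cv2.INTER_CUBIC); cv2.imwrite('pics/crop1.png',a)
E
```

```text
or 188.0 [312.3 165.8] [10.  21.4] 11.3
[array([571.,  13., 168.]), array([628.,   2., 168.]), array([623., -23., 168.]), array([566., -13., 168.])] [596.4  -5.3 170. ]
face 2266.5 [314.8 157.1] [46.5 51.4] 11.6
[301 128] [711.  26. 138.] [689.  24. 198.]
[341 137] [685. -82. 138.] [665. -79. 198.]
[331 186] [550. -54. 138.] [536. -53. 198.]
[288 177] [574.  59. 138.] [560.  56. 198.]
green 148.5 [405.1 229.5] [ 9.3 18.9] 15.3
[ 436.1 -248.8  125. ]
stand 1071.5 [398.2 233.8] [30.1 38.2] 14.7
[array([ 398., -194.,    4.]), array([ 505., -225.,    4.]), array([ 482., -308.,    4.]), array([ 376., -277.,    4.])] [ 439.9 -251.     4. ]
tray 3690.0 [211.1 226.6] [69.2 56.2] 80.5
[array([537., 373.,  50.]), array([564., 219.,  50.]), array([372., 181.,  50.]), array([347., 332.,  50.])] [453.9 276.3  50. ]
green s 170.5 [239.1 187.4] [14.7 20.2] 56.3
or s 109.5 [318.9 221.4] [14.6 12.9] 14.0
```

View pics/crop1.png

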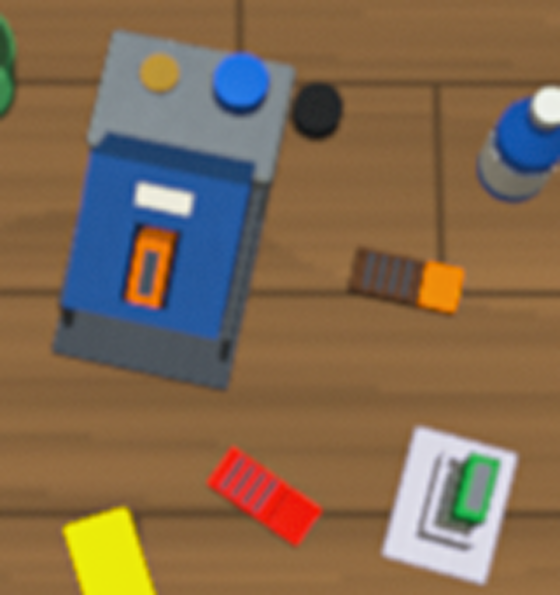

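The crop confirms it: the larger orange-headed cassette is in the slot, and the loose one at top pixel (387,170) is smaller. The mouth is at about (600,-6), and the unit's yaw is about -12°. Next I go above it with the gripper shut.

>>> servo_tool(series=[0.021,-0.03,0.003,0.2,0.021,-0.03,0.003,0.2,0.021,-0.03,0.003,0.2,0.021,-0.03,0.003,0.2,0.021,-0.03,0.003,0.2,0.021,-0.03,0.003,0.2,0.021,-0.03,0.003,0.2,0.021,-0.03,0.003,0.2], gripper=0.0, newtons=40)

```text
clock: 0.82
eef_pos: [330.3, 362.0, 227.7]
tcp_rot: [-3.142, 0.0, 1.337]
contact_force: [1.3, 0.5, 0.7]
opening: -0.0
```

>>> servo_tool(series=[0.021,-0.03,0.003,0.2,0.021,-0.03,0.003,0.2,0.021,-0.03,0.003,0.2,0.021,-0.03,0.003,0.2,0.021,-0.03,0.003,0.2,0.021,-0.03,0.003,0.2,0.021,-0.03,0.003,0.2,0.021,-0.03,0.003,0.2])

```text
clock: 1.48
eef_pos: [498.4, 121.9, 251.8]
tcp_rot: [-3.142, -0.0, 1.365]
contact_force: [1.4, 0.8, 0.2]
opening: 0.003
```

>>> servo_tool(series=[0.021,-0.03,0.003,0,0.021,-0.03,0.003,0,0.021,-0.03,0.003,0,0.021,-0.03,0.003,0,0,0,0,0,0,0,0,0])

```text
clock: 1.98
eef_pos: [582.3, 2.1, 263.2]
tcp_rot: [-3.141, 0.0, 1.362]
contact_force: [0.1, 0.4, -0.4]
opening: 0.0
```

```bash
cat >> h.py <<'E'
def blob(hsv,lo,hi,box=(0,0,640,400)):
    m=cv2.inRange(hsv,lo,hi); k=np.zeros_like(m); x0,y0,x1,y1=box; k[y0:y1,x0:x1]=m[y0:y1,x0:x1]
    cs=cv2.findContours(k,cv2.RETR_EXTERNAL,cv2.CHAIN_APPROX_NONE)[0]; return max(cs,key=cv2.contourArea)
def shot(n,f):
    s=sense(); print('t',round(s['clock'],2),'tcp',s['eef_pos'].round(1),'rot',s['tcp_rot'].round(3),'F',s['contact_force'].round(1),'op',round(s['opening'],3))
    C=cam(n); im=grab_frame(n); cv2.imwrite(f'pics/{f}.png',im); return C,im,cv2.cvtColor(im,cv2.COLOR_BGR2HSV)
E
python3 - <<'E'
from h import *
C,im,hsv=shot('wrist','w1')
b=blob(hsv,(100,120,40),(125,255,255)); q=cv2.approxPolyDP(cv2.convexHull(b),6,True)[:,0]
for p in q: print(p,onz(C,p,137.5).round(1),onz(C,p,197.5).round(1))
o=blob(hsv,(5,150,120),(18,255,255)); r=cv2.boxPoints(cv2.minAreaRect(o)); print(r.round(0).tolist(),onz(C,r.mean(0),170).round(1))
E
```

```text
t 1.98 tcp [582.3   2.1 263.2] rot [-3.141  0.     1.362] F [ 0.1  0.4 -0.4] op 0.0
[374 166] [573.7  61.8 137.5] [558.5  53.5 197.5]
[378 282] [718.3  45.3 137.5] [673.8  40.3 197.5]
[256 282] [ 687.3 -101.3  137.5] [649.1 -76.7 197.5]
[263 165] [548.3 -53.1 137.5] [538.2 -38.3 197.5]
[[198.0, 11.0], [287.0, -9.0], [301.0, 51.0], [212.0, 72.0]] [433.6 -25.7 170. ]
```

View pics/w1.png

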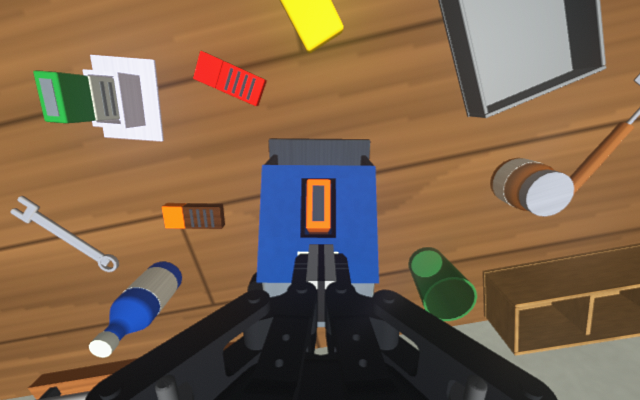

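The wrist view shows the unit's face corners, with the lower edge at row 165 and the upper edge at row 282, and the orange head at (318,205). The edges come out 118 and 120 mm long, 103 mm apart, which fits. That puts the mouth at (599,-4,160), yaw -12.3°, and the outward axis at (-0.489, 0.107, 0.866). Next I press.

>>> servo_tool(series=[0,-0.0006,-0.022,0,0,-0.0006,-0.022,0,0,-0.0006,-0.022,0,0,-0.0006,-0.022,0,0,0,0,0,0,0,0,0])

```text
clock: 2.53
eef_pos: [580.3, 2.4, 175.0]
tcp_rot: [-3.139, 0.0, 1.366]
contact_force: [0.4, 0.2, 0.8]
opening: -0.003
```

>>> servo_tool(series=[0.001,-0.0002,-0.0017,0,0.001,-0.0002,-0.0017,0,0.001,-0.0002,-0.0017,0,0,0,0,0])

```text
clock: 2.87
eef_pos: [585.3, 0.8, 171.2]
tcp_rot: [3.14, -0.0, 1.365]
contact_force: [-0.1, -0.2, 0.1]
opening: 0.001
```

>>> servo_tool(series=[0.001,-0.0002,-0.0017,0,0.001,-0.0002,-0.0017,0,0,0,0,0])

```text
clock: 3.12
eef_pos: [586.8, 0.2, 166.9]
tcp_rot: [-3.141, 0.0, 1.365]
contact_force: [0.5, -0.7, -0.3]
opening: 0.003
```

>>> servo_tool(series=[0.001,-0.0002,-0.0017,0,0.001,-0.0002,-0.0017,0,0,0,0,0])

```text
clock: 3.37
eef_pos: [588.7, -0.2, 163.4]
tcp_rot: [-3.141, 0.0, 1.365]
contact_force: [0.4, 0.5, 0.4]
opening: -0.002
```

>>> servo_tool(series=[0.001,-0.0002,-0.0017,0,0,0,0,0])

```text
clock: 3.53
eef_pos: [589.8, -0.3, 161.8]
tcp_rot: [-3.141, 0.0, 1.365]
contact_force: [-0.2, 0.9, 0.6]
opening: 0.001
```

```bash
python3 - <<'E'
from h import *
C,im,hsv=shot('wrist','w2')
print(proj(C,[[592.8,-2.9,170.4],[598.7,-4.2,160]]).round(0))
o=blob(hsv,(5,150,120),(18,255,255),(200,80,440,330)); print(cv2.minAreaRect(o))
cv2.imwrite('pics/w2c.png',cv2.resize(im[100:330,200:440],None,fx=2.5,fy=2.5))
E
```

```text
t 3.53 tcp [ 5.898e+02 -3.000e-01  1.618e+02] rot [-3.141  0.     1.365] F [-0.2  0.9  0.6] op 0.001
[[317. 248.]
 [317. 249.]]
((317.5, 230.0), (46.0, 37.0), 90.0)
```

View pics/w2c.png

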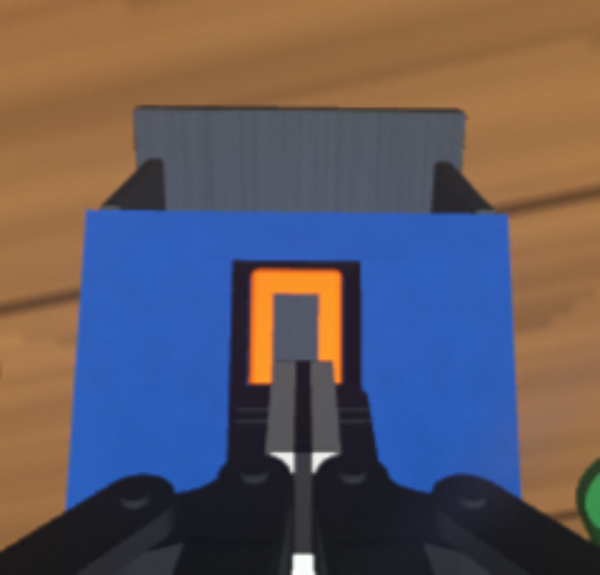

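```bash
python3 - <<'E'
from h import *
C=cam('wrist'); xd=np.array([.977,-.213,0]); zs=np.r_[-.5*xd[:2],.866]; xs=np.r_[.866*xd[:2],.5]; y=np.array([.213,.977,0]); M=np.array([598.7,-4.2,160])
for out in (3,6,12): print(out, proj(C,[M+out*zs-25*xs+12*y,M+out*zs-25*xs-12*y]).round(1).tolist())
print('slot',proj(C,[M-31*xs+18*y,M-31*xs-18*y]).round(1).tolist(),'face',proj(C,[M-45*xs+60*y,M-45*xs-60*y]).round(1).tolist())
s=sense();p=s['eef_pos'];print('tip',proj(C,[p,p-11*xd,p+11*xd]).round(1).tolist())
im=cv2.imread('pics/w2.png'); hsv=cv2.cvtColor(im,cv2.COLOR_BGR2HSV)
for x in (303,318,333): print(x,[(r,*hsv[r,x]) for r in range(202,212)])
print([(c,*hsv[225,c]) for c in range(292,346,2)])
E
```

```text
3 [[335.2, 212.0], [300.4, 211.7]]
6 [[335.4, 211.3], [300.1, 211.0]]
12 [[335.9, 210.0], [299.5, 209.6]]
slot [[343.4, 204.2], [292.4, 203.8]] face [[402.0, 185.5], [234.1, 184.0]]
tip [[320.3, 237.2], [320.4, 222.1], [320.2, 251.8]]
303 [(202, np.uint8(110), np.uint8(185), np.uint8(187)), (203, np.uint8(110), np.uint8(187), np.uint8(184)), (204, np.uint8(114), np.uint8(145), np.uint8(100)), (205, np.uint8(134), np.uint8(74), np.uint8(45)), (206, np.uint8(167), np.uint8(80), np.uint8(51)), (207, np.uint8(8), np.uint8(184), np.uint8(144)), (208, np.uint8(11), np.uint8(214), np.uint8(226)), (209, np.uint8(14), np.uint8(215), np.uint8(253)), (210, np.uint8(15), np.uint8(215), np.uint8(253)), (211, np.uint8(15), np.uint8(215), np.uint8(252))]
318 [(202, np.uint8(110), np.uint8(188), np.uint8(186)), (203, np.uint8(110), np.uint8(186), np.uint8(185)), (204, np.uint8(115), np.uint8(141), np.uint8(98)), (205, np.uint8(135), np.uint8(71), np.uint8(43)), (206, np.uint8(160), np.uint8(67), np.uint8(46)), (207, np.uint8(7), np.uint8(171), np.uint8(119)), (208, np.uint8(11), np.uint8(212), np.ui
[... 1350 characters left out ...]
int8(114), np.uint8(47), np.uint8(103)), (320, np.uint8(114), np.uint8(47), np.uint8(104)), (322, np.uint8(113), np.uint8(49), np.uint8(104)), (324, np.uint8(114), np.uint8(47), np.uint8(104)), (326, np.uint8(120), np.uint8(34), np.uint8(105)), (328, np.uint8(14), np.uint8(202), np.uint8(251)), (330, np.uint8(16), np.uint8(213), np.uint8(252)), (332, np.uint8(16), np.uint8(213), np.uint8(252)), (334, np.uint8(15), np.uint8(215), np.uint8(252)), (336, np.uint8(8), np.uint8(188), np.uint8(180)), (338, np.uint8(124), np.uint8(94), np.uint8(46)), (340, np.uint8(143), np.uint8(81), np.uint8(38)), (342, np.uint8(150), np.uint8(58), np.uint8(35)), (344, np.uint8(112), np.uint8(169), np.uint8(127))]
```

The head's width in the image (37 px) says it is still 12 mm out, so there has been no contact yet and the tips end a little higher than assumed. I keep pressing along the slot and watch the force.

>>> servo_tool(series=[0.001,-0.0002,-0.0017,0,0.001,-0.0002,-0.0017,0,0,0,0,0])

```text
clock: 3.83
eef_pos: [591.8, -0.7, 158.3]
tcp_rot: [-3.141, 0.0, 1.365]
contact_force: [0.1, -0.4, -0.4]
opening: -0.001
```

>>> servo_tool(series=[0.001,-0.0002,-0.0017,0,0.001,-0.0002,-0.0017,0,0,0,0,0])

```text
clock: 4.08
eef_pos: [593.8, -1.1, 154.9]
tcp_rot: [-3.141, 0.0, 1.365]
contact_force: [-1.1, -0.0, 0.2]
opening: -0.001
```

```bash
python3 - <<'E'
from h import *
C,im,hsv=shot('wrist','w3'); D,im2,_=shot('scene','s3')
p=sense()['eef_pos']; print(proj(C,[p]).round(1),proj(D,[p,[592.8,-2.9,170.4]]).round(1))
a=cv2.resize(im[150:330,230:410],(540,540)); u,v=proj(D,[p])[0].astype(int); print(u-30,v-55)
b=cv2.resize(im2[v-55:v+25,u-30:u+30],None,fx=4,fy=6.75)[:540]; b=cv2.resize(im2[v-55:v+25,u-40:u+40],(540,540))
cv2.putText(a,'',(0,0),0,1,(0,0,0)); c=np.hstack([a,b]); cv2.imwrite('pics/c3.png',cv2.resize(c,(800,400)))
E
```

```text
t 4.08 tcp [593.8  -1.1 154.9] rot [-3.141  0.     1.365] F [-1.1 -0.   0.2] op -0.001
t 4.13 tcp [593.7  -1.1 155. ] rot [-3.141  0.     1.365] F [ 1.   0.1 -0.3] op -0.0
[[320.3 237.3]] [[320.1 223.5]
 [319.3 218.5]]
290 168
```

View pics/c3.png

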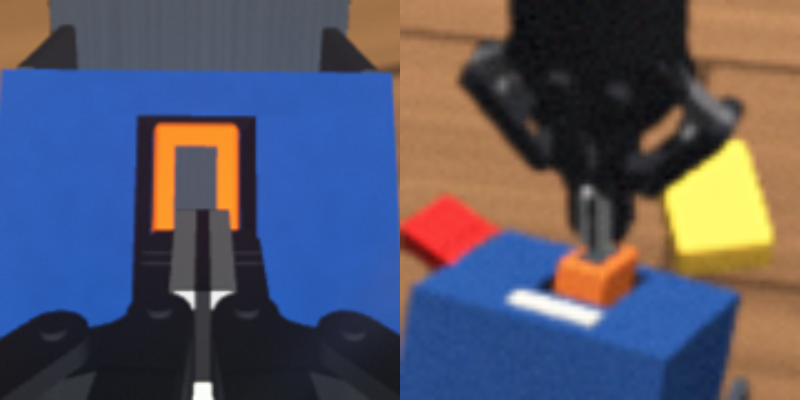

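```bash
python3 - <<'E'
from h import *
C=cam('wrist');D=cam('scene')
p=sense()['eef_pos']
print(tri([ray(C,(320.5,243.6)),ray(D,(319.4,219.6))]).round(1),p)
for h in (0,6,12,18): print(h,proj(C,[p+[0,0,h],p+[-5,1,h],p+[-11,2,h]]).round(0).tolist(),proj(D,[p+[0,0,h],p+[8,-2,h]]).round(1).tolist())
E
```

```text
[592.6  -1.7 166.6] [593.72579128  -1.09959722 155.1412798 ]
0 [[320.0, 237.0], [320.0, 230.0], [320.0, 222.0]] [[320.1, 223.5], [318.7, 225.8]]
6 [[320.0, 241.0], [320.0, 234.0], [320.0, 226.0]] [[320.0, 221.7], [318.6, 224.0]]
12 [[320.0, 246.0], [320.0, 239.0], [320.0, 230.0]] [[320.0, 219.9], [318.6, 222.2]]
18 [[320.0, 251.0], [320.0, 243.0], [320.0, 234.0]] [[320.0, 218.0], [318.6, 220.4]]
```

>>> servo_tool(series=[0.001,-0.0002,-0.0017,0,0.001,-0.0002,-0.0017,0,0,0,0,0])

```text
clock: 4.43
eef_pos: [595.8, -1.5, 151.6]
tcp_rot: [-3.141, 0.0, 1.365]
contact_force: [0.1, -0.3, 0.3]
opening: 0.002
```

The tip triangulates to about 12 mm above the reported TCP with the gripper shut. I keep going until there is force.

>>> servo_tool(series=[0.001,-0.0002,-0.0017,0,0.001,-0.0002,-0.0017,0,0,0,0,0])

```text
clock: 4.68
eef_pos: [597.8, -1.8, 148.5]
tcp_rot: [-3.141, -0.0, 1.365]
contact_force: [-1.5, -0.5, 4.0]
opening: -0.003
```

>>> servo_tool(series=[0.001,-0.0002,-0.0017,0,0.001,-0.0002,-0.0017,0,0,0,0,0])

```text
clock: 4.93
eef_pos: [599.8, -2.3, 144.9]
tcp_rot: [-3.141, 0.0, 1.365]
contact_force: [-2.8, 0.9, 3.6]
opening: -0.004
```

```bash
python3 - <<'E'
from h import *
C,im,hsv=shot('wrist','w4'); D,im2,_=shot('scene','s4')
print([(c,*map(int,hsv[225,c])) for c in (296,298,299,300,301,335,336,337,338,340)]); print([(r,*map(int,hsv[r,303])) for r in range(200,212)])
u,v=320,223
b=cv2.resize(im2[v-55:v+25,u-40:u+40],(400,400)); a=cv2.resize(im[150:330,230:410],(400,400)); cv2.imwrite('pics/c4.png',np.hstack([a,b]))
E
```

```text
t 4.93 tcp [599.8  -2.3 144.9] rot [-3.141  0.     1.365] F [-2.8  0.9  3.6] op -0.004
t 4.98 tcp [599.8  -2.3 144.9] rot [-3.141  0.     1.365] F [-2.3 -0.5  5.1] op -0.001
[(296, 117, 120, 66), (298, 8, 188, 191), (299, 12, 213, 239), (300, 14, 213, 250), (301, 15, 213, 252), (335, 15, 215, 252), (336, 14, 216, 253), (337, 8, 189, 182), (338, 152, 78, 65), (340, 143, 75, 41)]
[(200, 140, 52, 44), (201, 135, 70, 44), (202, 178, 102, 65), (203, 9, 201, 188), (204, 12, 213, 240), (205, 15, 216, 252), (206, 15, 216, 252), (207, 15, 214, 252), (208, 15, 214, 252), (209, 15, 215, 252), (210, 15, 212, 252), (211, 15, 214, 252)]
```

>>> servo_tool(series=[0.001,-0.0002,-0.0017,0,0,0,0,0])

```text
clock: 5.2
eef_pos: [600.8, -2.5, 143.2]
tcp_rot: [-3.142, 0.0, 1.365]
contact_force: [-2.6, 1.1, 3.9]
opening: -0.001
```

>>> servo_tool(series=[0.0005,-0.0001,-0.0009,0,0,0,0,0])

```text
clock: 5.37
eef_pos: [601.3, -2.6, 142.3]
tcp_rot: [-3.142, 0.0, 1.365]
contact_force: [-2.6, 0.1, 4.3]
opening: 0.003
```

>>> servo_tool(series=[0.0005,-0.0001,-0.0009,0,0,0,0,0])

```text
clock: 5.53
eef_pos: [601.8, -2.7, 141.5]
tcp_rot: [-3.142, 0.0, 1.365]
contact_force: [-2.2, -0.6, 4.8]
opening: -0.001
```

Next I press in small steps until the stop shows up in the force.

>>> servo_tool(series=[0.0005,-0.0001,-0.0009,0,0,0,0,0])

```text
clock: 5.7
eef_pos: [602.0, -2.7, 141.3]
tcp_rot: [-3.141, -0.0, 1.365]
contact_force: [-6.6, 0.7, 10.4]
opening: 0.002
```

>>> servo_tool(series=[0.0005,-0.0001,-0.0009,0,0,0,0,0])

```text
clock: 5.87
eef_pos: [602.1, -2.6, 141.1]
tcp_rot: [-3.14, -0.0, 1.365]
contact_force: [-10.8, 2.0, 18.2]
opening: -0.001
```

The stop is reached: TCP (602,-2.7,141.3), force along the slot about 20 N. Now I retreat along the slot so it pops up, then go clear and open.

>>> servo_tool(series=[-0.0115,0.0025,0.02,0,-0.0115,0.0025,0.02,0,-0.0115,0.0025,0.02,0,-0.0115,0.0025,0.02,0,0,0,0.01,0,0,0,0,0,0,0,0,0])

```text
clock: 6.45
eef_pos: [557.6, 7.0, 229.7]
tcp_rot: [3.14, -0.0, 1.365]
contact_force: [0.3, 0.4, -0.6]
opening: -0.0
```

>>> servo_tool(series=[0,0,0,0,0,0,0,0,0,0,0,0,0,0,0,0,0,0,0,0], gripper=0.05)

```text
clock: 6.87
eef_pos: [556.7, 7.0, 229.2]
tcp_rot: [-3.141, 0.0, 1.365]
contact_force: [0.9, -0.3, -0.8]
opening: 0.585
```

```bash
python3 - <<'E'
from h import *
C,im,hsv=shot('wrist','w5'); D,im2,_=shot('scene','s5')
M=np.array([598.7,-4.2,160]); zs=np.array([-.4885,.1065,.866])
print(proj(C,[M+54*zs]).round(),proj(D,[M+54*zs]).round(), proj(D,[sense()['eef_pos']]).round())
u,v=315,200
b=cv2.resize(im2[v-50:v+50,u-50:u+50],(400,400)); a=cv2.resize(im[130:400,185:455],(400,400)); cv2.imwrite('pics/c5.png',np.hstack([a,b]))
E
```

```text
t 6.87 tcp [556.7   7.  229.2] rot [-3.141  0.     1.365] F [ 0.9 -0.3 -0.8] op 0.585
t 6.92 tcp [556.7   7.1 229.3] rot [-3.141  0.     1.365] F [-0.   0.  -0.4] op 0.589
[[318. 243.]] [[322. 201.]] [[326. 190.]]
```

View pics/c5.png

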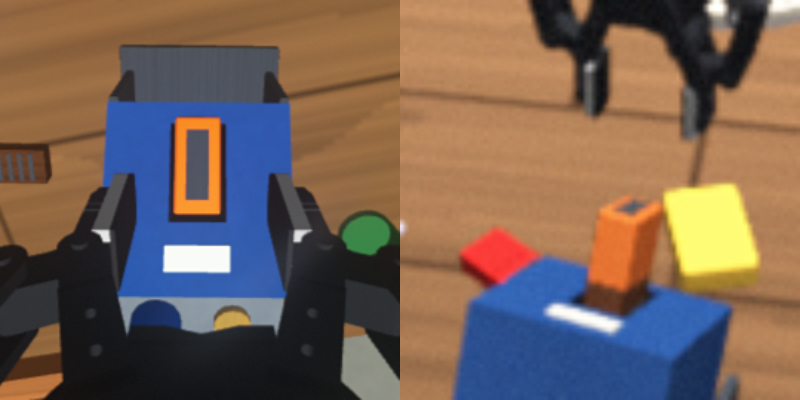

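```bash
python3 - <<'E'
from h import *
C=cam('wrist');D=cam('scene')
print(sense()['eef_pos'])
print(tri([ray(C,(370,248)),ray(D,(338,183.8))]).round(1),tri([ray(C,(269,248)),ray(D,(313.7,178))]).round(1))
E
```

```text
[556.75732812   7.08945283 229.5058586 ]
[558.7  35.7 251.9] [546.7 -22.  251.6]
```

It popped up; the head is at scene (323,202) as predicted. The tips sit about 22 mm above the reported TCP at this opening, so I allow for that. Next I grasp the used cassette.

>>> servo_tool(series=[0.0068,-0.002,-0.02,0,0.0068,-0.002,-0.02,0,0.0068,-0.002,-0.02,0,0.0068,-0.002,-0.02,0,0,0,0,0])

```text
clock: 7.38
eef_pos: [582.6, -1.2, 146.2]
tcp_rot: [-3.137, 0.001, 1.365]
contact_force: [-1.7, 0.4, -1.1]
opening: 0.585
```

>>> servo_tool(series=[0,0,0,0,0,0,0,0,0,0,0,0,0,0,0,0,0,0,0,0], gripper=0.01, newtons=60)

```text
clock: 7.8
eef_pos: [584.3, -0.8, 151.0]
tcp_rot: [3.14, -0.0, 1.365]
contact_force: [-1.6, -0.1, 2.3]
opening: 0.273
```

```bash
python3 - <<'E'
from h import *
D,im2,_=shot('scene','s6'); print(sense()['wrist_torque'])
u,v=318,195
cv2.imwrite('pics/c6.png',cv2.resize(im2[v-50:v+50,u-50:u+50],(500,500)))
E
```

```text
t 7.8 tcp [584.3  -0.8 151. ] rot [ 3.14  -0.     1.365] F [-1.6 -0.1  2.3] op 0.273
[-0.00253041  0.14600824 -0.03963338]
```

View pics/c6.png

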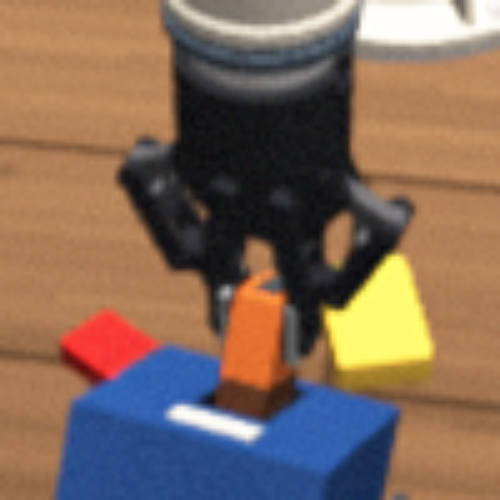

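Grip is on the head (opening 23 mm). Next I draw it out along the slot.

>>> servo_tool(series=[-0.0024,0.0005,0.0043,0,-0.0049,0.0011,0.0087,0,-0.0049,0.0011,0.0087,0,-0.0049,0.0011,0.0087,0,-0.0049,0.0011,0.0087,0,-0.0049,0.0011,0.0087,0,-0.0049,0.0011,0.0087,0,-0.0049,0.0011,0.0087,0])

```text
clock: 8.52
eef_pos: [545.8, 7.5, 215.7]
tcp_rot: [-3.14, 0.0, 1.365]
contact_force: [0.4, -0.7, -1.3]
opening: 0.273
```

>>> servo_tool(series=[-0.0049,0.0011,0.0087,0,-0.005,0.001,0.01,0,-0.005,0.001,0.02,0,-0.005,0.001,0.03,0,0,0,0.03,0,0,0,0,0])

```text
clock: 9.02
eef_pos: [529.4, 11.6, 320.1]
tcp_rot: [3.134, -0.002, 1.365]
contact_force: [1.0, 0.4, -0.6]
opening: 0.275
```

```bash
python3 - <<'E'
from h import *
D,im,hsv=shot('scene','s7')
o=blob(hsv,(5,150,120),(18,255,255),(280,60,380,215)); print(cv2.contourArea(o),cv2.minAreaRect(o))
print(proj(D,[sense()['eef_pos']+[0,0,40]]))
C,im,hsv=shot('wrist','w7')
E
```

```text
t 9.02 tcp [529.4  11.6 320.1] rot [ 3.134e+00 -2.000e-03  1.365e+00] F [ 1.   0.4 -0.6] op 0.275
224.0 ((329.32177734375, 136.2821807861328), (15.02506160736084, 21.79131317138672), 5.710593223571777)
[[329.88057937 136.06405058]]
t 9.07 tcp [528.6  11.6 317.3] rot [ 3.136e+00 -1.000e-03  1.365e+00] F [ 0.2 -0.8 -3.1] op 0.272
```

The used cassette is out and held. Now I take it to the tray, turning about 24° to match the tray.

>>> servo_tool(series=[-0.0076,0.0334,-0.0145,2.95,-0.0076,0.0334,-0.0145,2.95,-0.0076,0.0334,-0.0145,2.95,-0.0076,0.0334,-0.0145,2.95,-0.0076,0.0334,-0.0145,2.95,-0.0076,0.0334,-0.0145,2.95,-0.0076,0.0334,-0.0145,2.95,-0.0076,0.0334,-0.0145,2.95])

```text
clock: 9.78
eef_pos: [464.6, 279.4, 195.4]
tcp_rot: [-3.139, 0.001, 1.779]
contact_force: [2.0, 0.1, -1.2]
opening: 0.271
```

>>> servo_tool(series=[0,0,-0.025,0,0,0,-0.025,0,0,0,-0.025,0,0,0,-0.025,0,0,0,-0.015,0,0,0,0,0,0,0,0,0])

```text
clock: 10.37
eef_pos: [465.0, 277.7, 81.2]
tcp_rot: [-3.138, 0.001, 1.777]
contact_force: [0.2, 0.6, -1.2]
opening: 0.272
```

>>> servo_tool(series=[0,0,-0.004,0,0,0,-0.004,0,0,0,-0.004,0,0,0,0,0])

```text
clock: 10.7
eef_pos: [466.5, 278.5, 70.6]
tcp_rot: [3.142, -0.0, 1.777]
contact_force: [-0.4, 0.5, -1.2]
opening: 0.275
```

```bash
python3 - <<'E'
from h import *
D,im,_=shot('scene','s8'); T,im2,_=shot('top','t8')
a=cv2.resize(im[150:290,380:490],None,fx=3.3,fy=3.3); b=cv2.resize(im2[160:300,150:260],None,fx=3.3,fy=3.3); cv2.imwrite('pics/c8.png',np.hstack([a,b]))
E
```

```text
t 10.7 tcp [466.5 278.5  70.6] rot [ 3.142 -0.     1.777] F [-0.4  0.5 -1.2] op 0.275
t 10.75 tcp [466.6 278.5  70.8] rot [ 3.142 -0.     1.777] F [ 0.2 -0.2 -1.6] op 0.272
```

View pics/c8.png

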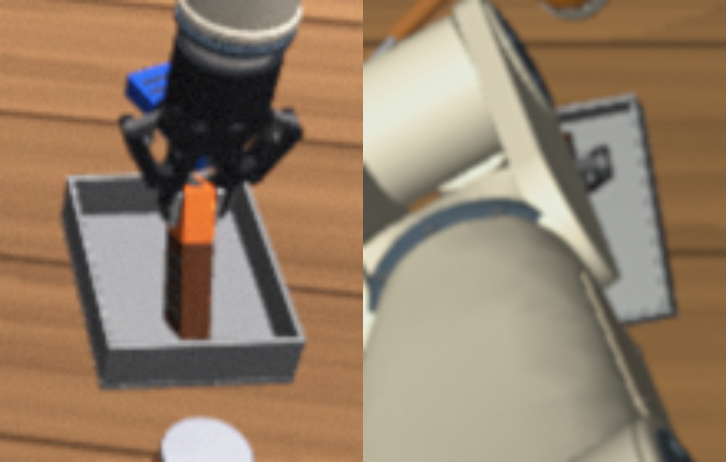

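The cassette is over the tray floor, inside the walls. I lower it to touch and lean it over before letting go.

>>> servo_tool(series=[0,0,-0.003,0,0,0,-0.003,0,0,0,0,0], newtons=25)

```text
clock: 11.05
eef_pos: [467.2, 279.0, 65.9]
tcp_rot: [3.14, -0.0, 1.777]
contact_force: [-4.3, -2.1, 14.3]
opening: 0.27
```

>>> servo_tool(series=[-0.005,-0.001,-0.003,0,-0.006,-0.001,-0.003,0,-0.006,-0.001,-0.004,0,-0.006,-0.001,-0.004,0,-0.006,-0.001,-0.005,0,-0.006,-0.001,-0.005,0,-0.006,-0.001,-0.006,0,0,0,0,0])

```text
clock: 11.72
eef_pos: [423.3, 270.4, 34.8]
tcp_rot: [-3.139, 0.001, 1.777]
contact_force: [-7.3, -3.9, 12.7]
opening: 0.276
```

>>> servo_tool(series=[0,0,0,0,0,0,0,0,0,0,0,0,0,0,0,0], gripper=0.06)

```text
clock: 12.05
eef_pos: [425.9, 271.8, 34.7]
tcp_rot: [3.141, -0.0, 1.777]
contact_force: [-0.2, -0.4, -0.6]
opening: 0.703
```

>>> servo_tool(series=[0,0,0.03,0,0,0,0.03,0,0,-0.01,0.03,0,0,-0.03,0.02,-3,0,-0.03,0.02,-3,0,-0.035,0.02,-3,0,-0.04,0,-3,0,-0.04,0,-3])

```text
clock: 12.72
eef_pos: [426.4, 85.5, 186.1]
tcp_rot: [3.138, -0.001, 1.514]
contact_force: [0.3, -0.7, -0.4]
opening: 0.706
```

```bash
python3 - <<'E'
from h import *
D,im,hs=shot('scene','s9'); T,im2,ht=shot('top','t9')
for n,h,b in(('s',hs,(395,195,475,275)),('t',ht,(175,185,250,270))):
    for lo,hi in(((5,150,120),(18,255,255)),((0,60,20),(18,255,110))):
        try: o=blob(h,lo,hi,b); print(n,cv2.contourArea(o),np.round(cv2.boxPoints(cv2.minAreaRect(o))).tolist())
        except Exception as e: print(n,e)
a=cv2.resize(im[150:290,370:490],None,fx=3.3,fy=3.3); b=cv2.resize(im2[160:300,150:260],None,fx=3.3,fy=3.3); cv2.imwrite('pics/c9.png',np.hstack([a,b]))
E
```

```text
t 12.72 tcp [426.4  85.5 186.1] rot [ 3.138e+00 -1.000e-03  1.514e+00] F [ 0.3 -0.7 -0.4] op 0.706
t 12.77 tcp [425.2  79.4 185.3] rot [3.140e+00 3.000e-03 1.508e+00] F [-2.4 -3.8 -1. ] op 0.701
s 95.0 [[423.0, 204.0], [434.0, 204.0], [434.0, 215.0], [423.0, 215.0]]
s 220.5 [[419.0, 208.0], [431.0, 205.0], [443.0, 245.0], [431.0, 249.0]]
t 52.5 [[209.0, 240.0], [218.0, 239.0], [220.0, 254.0], [212.0, 256.0]]
t 216.0 [[205.0, 214.0], [214.0, 213.0], [222.0, 255.0], [213.0, 257.0]]
```

The used cassette lies flat in the tray; the top view has it at (205–222, 213–256), inside the walls. Now I go to the stand.

>>> servo_tool(series=[0,-0.037,0.003,-1.5,0,-0.037,0.003,-1.5,0,-0.037,0.003,-1.5,0,-0.037,0.003,-1.5,0,-0.037,0.003,-1.5,0,-0.037,0.003,-1.5,0,-0.037,0.003,-1.5,0,-0.037,0.003,-1.5], gripper=0.05)

```text
clock: 13.48
eef_pos: [425.7, -210.9, 208.9]
tcp_rot: [3.141, -0.0, 1.305]
contact_force: [1.4, 0.0, 0.5]
opening: 0.587
```

>>> servo_tool(series=[0,-0.02,0,0,0,0,0,0,0,0,0,0])

```text
clock: 13.73
eef_pos: [425.6, -229.9, 208.4]
tcp_rot: [-3.141, -0.0, 1.304]
contact_force: [-0.5, 0.3, -0.6]
opening: 0.582
```

```bash
python3 - <<'E'
from h import *
C,im,hsv=shot('wrist','w10'); T,im2,ht=shot('scene','s10')
g=blob(hsv,(50,120,40),(80,255,255)); q=cv2.approxPolyDP(cv2.convexHull(g),3,True)[:,0]; print(cv2.contourArea(g))
for p in q: print(p.tolist(),onz(C,p,125).round(1))
print('stand proj c',proj(C,[[438,-250,125],[438,-250,4]]).round(0))
cv2.imwrite('pics/c10.png',im)
E
```

```text
t 13.73 tcp [ 425.6 -229.9  208.4] rot [-3.141 -0.     1.304] F [-0.5  0.3 -0.6] op 0.582
t 13.78 tcp [ 425.5 -228.9  208.3] rot [-3.141e+00 -1.000e-03  1.305e+00] F [-0.   0.7 -1.2] op 0.584
11153.0
[1, 210] [ 357.2 -529.2  125. ]
[22, 210] [ 362.5 -509.8  125. ]
[53, 228] [ 387.1 -491.7  125. ]
[94, 285] [ 456.9 -487.   125. ]
[116, 327] [ 513.3 -491.9  125. ]
[92, 354] [ 541.6 -538.4  125. ]
[61, 363] [ 544.4 -581.1  125. ]
[7, 365] [ 530.3 -644.7  125. ]
[0, 314] [ 463.5 -606.5  125. ]
stand proj c [[304. 214.]
 [309. 181.]]
```

View pics/c10.png

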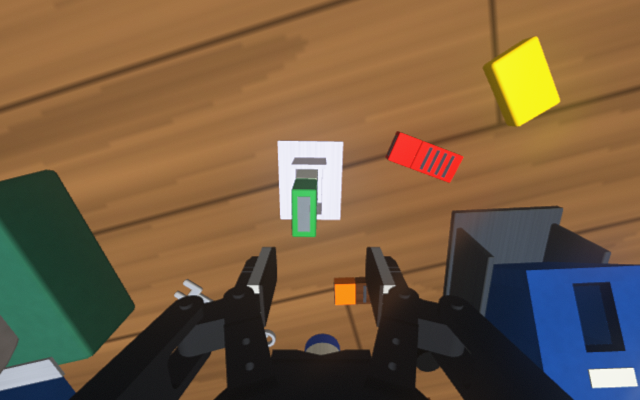

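```bash
python3 - <<'E'
from h import *
C=cam('wrist'); im=cv2.imread('pics/w10.png'); hsv=cv2.cvtColor(im,cv2.COLOR_BGR2HSV)
g=blob(hsv,(50,120,40),(80,255,255),(270,165,340,250)); b=cv2.boxPoints(cv2.minAreaRect(g)); print(b.round(1).tolist())
print([(r,*map(int,hsv[r,305])) for r in range(176,196,1)])
rows=[r for r in range(180,245) if 50<hsv[r,296,0]<80 and hsv[r,296,1]>120]; print(rows[0],rows[-1])
for r in (205,225,235): 
    c=[c for c in range(270,340) if 45<hsv[r,c,0]<85 and hsv[r,c,1]>100]; print(r,c[0],c[-1],onz(C,(c[0],r),125).round(1),onz(C,(c[-1]+1,r),125).round(1))
for p in ((305,238),(305,188)): print(onz(C,p,125).round(1))
w=blob(hsv,(0,0,185),(180,60,255),(260,130,360,230)); b=cv2.boxPoints(cv2.minAreaRect(w)); print([onz(C,p,4).round(0).tolist() for p in b],onz(C,b.mean(0),4).round(1))
E
```

```text
[[292.0, 189.0], [316.0, 189.0], [316.0, 236.0], [292.0, 236.0]]
[(176, 23, 17, 123), (177, 27, 18, 131), (178, 62, 52, 128), (179, 66, 81, 95), (180, 68, 88, 81), (181, 66, 88, 81), (182, 67, 90, 82), (183, 67, 91, 81), (184, 67, 93, 82), (185, 67, 90, 82), (186, 67, 89, 83), (187, 68, 88, 81), (188, 67, 95, 83), (189, 67, 147, 135), (190, 67, 163, 174), (191, 67, 164, 198), (192, 67, 165, 201), (193, 67, 166, 201), (194, 67, 166, 201), (195, 67, 167, 199)]
189 236
205 292 316 [ 425.8 -256.7  125. ] [ 432.1 -233.7  125. ]
225 292 315 [ 445.8 -262.9  125. ] [ 451.9 -240.2  125. ]
235 292 315 [ 456.1 -266.   125. ] [ 462.3 -243.1  125. ]
[ 462.6 -254.5  125. ]
[ 412.8 -240.1  125. ]
[[375.0, -274.0, 4.0], [398.0, -191.0, 4.0], [505.0, -217.0, 4.0], [480.0, -308.0, 4.0]] [ 437.  -246.6    4. ]
```

The wrist view shows the green head top at (292–316, 189–237). Its edges give 50 x 24 mm at z=125, with the centre at (437.7,-247.8). Next I grasp it.

>>> servo_tool(series=[0.006,-0.0092,-0.005,0,0.006,-0.0092,-0.005,0,0,0,-0.024,0,0,0,-0.028,0,0,0,-0.028,0,0,0,-0.028,0,0,0,-0.024,0,0,0,0,0])

```text
clock: 14.5
eef_pos: [435.3, -246.2, 62.2]
tcp_rot: [-3.135, -0.002, 1.307]
contact_force: [-1.7, 0.9, 0.3]
opening: 0.586
```

>>> servo_tool(series=[0,0,0,0,0,0,0,0,0,0,0,0,0,0,0,0,0,0,0,0], gripper=0.01, newtons=40)

```text
clock: 14.92
eef_pos: [438.2, -248.1, 67.7]
tcp_rot: [3.14, 0.0, 1.306]
contact_force: [0.0, -0.5, 0.6]
opening: 0.272
```

```bash
python3 - <<'E'
from h import *
D,im,hs=shot('scene','s11'); s=sense();print(proj(D,[[437.7,-247.8,125],[437.7,-247.8,101]]).round())
g=blob(hs,(50,120,40),(80,255,255),(215,160,265,205)); print(cv2.contourArea(g),cv2.boxPoints(cv2.minAreaRect(g)).round().tolist())
E
```

```text
t 14.92 tcp [ 438.2 -248.1   67.7] rot [3.14  0.    1.306] F [ 0.  -0.5  0.6] op 0.272
[[238. 180.]
 [240. 187.]]
98.5 [[229.0, 180.0], [239.0, 177.0], [243.0, 196.0], [233.0, 198.0]]
```

>>> servo_tool(series=[0,0,0.005,0,0,0,0.01,0,0,0,0.01,0,0,0,0,0])

```text
clock: 15.3
eef_pos: [438.9, -248.5, 94.1]
tcp_rot: [3.138, 0.001, 1.305]
contact_force: [0.7, -0.2, -1.7]
opening: 0.276
```

>>> servo_tool(series=[-0.0042,0.0011,0.0006,0,-0.0042,0.0011,0.0006,0,-0.0042,0.0011,0.0006,0,-0.0042,0.0011,0.0006,0,-0.0042,0.0011,0.0006,0,-0.0042,0.0011,0.0006,0,0,0,0,0], newtons=30)

```text
clock: 15.88
eef_pos: [412.1, -241.3, 95.5]
tcp_rot: [3.141, 0.0, 1.305]
contact_force: [3.3, -2.1, -0.9]
opening: 0.271
```

>>> servo_tool(series=[-0.0036,0.001,-0.0003,0,-0.0036,0.001,-0.0003,0,-0.0036,0.001,-0.0003,0,-0.0036,0.001,-0.0003,0,-0.0036,0.001,-0.0003,0,-0.0036,0.001,-0.0003,0,0,0,0,0])

```text
clock: 16.47
eef_pos: [389.9, -234.9, 93.3]
tcp_rot: [-3.141, -0.0, 1.305]
contact_force: [2.5, -1.5, 0.2]
opening: 0.27
```

```bash
python3 - <<'E'
from h import *
D,im,hs=shot('scene','s12'); C,iw,hw=shot('wrist','w12')
a=cv2.resize(im[150:240,200:290],(400,400),interpolation=cv2.INTER_CUBIC); b=cv2.resize(iw[120:400,180:460],(400,400)); cv2.imwrite('pics/c12.png',np.hstack([a,b]))
E
```

```text
t 16.47 tcp [ 389.9 -234.9   93.3] rot [-3.141 -0.     1.305] F [ 2.5 -1.5  0.2] op 0.27
t 16.52 tcp [ 390.  -234.9   93.3] rot [-3.14  -0.     1.305] F [ 2.2 -2.7 -0.3] op 0.271
```

View pics/c12.png

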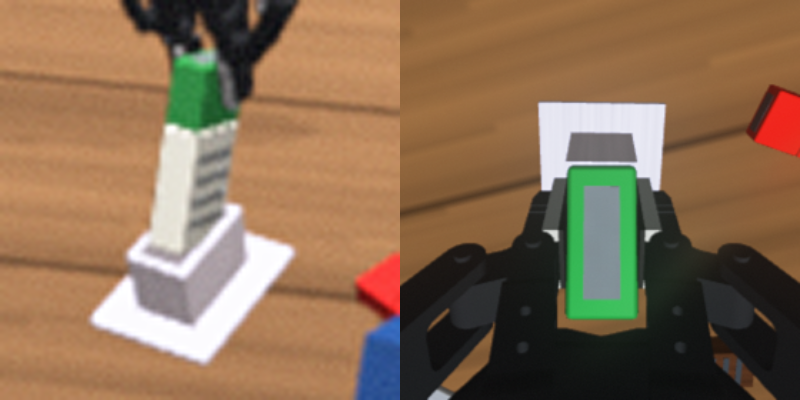

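```bash
cat > tilt.py <<'E'
from h import *
from scipy.optimize import least_squares
def tilt(C,D,tcp,yaw,wf,wr,sr,sb):
    xd=np.array([np.sin(yaw),-np.cos(yaw),0]); up=np.array([0,0,1.])
    def pts(v):
        e,th,h=v; t=-np.sin(th)*xd+np.cos(th)*up; n=np.cos(th)*xd+np.sin(th)*up; E=tcp+h*up+e*t
        return E-25*n,E+25*n,E+25*n-42*t
    def f(v):
        a,b,c=pts(v); return np.r_[proj(C,[a,b])[:,1]-[wf,wr],(proj(D,[b,c])-[sr,sb])[:,1]*2,(v[2]-38)/4]
    r=least_squares(f,[20,.5,38]); print('e,theta,h',r.x[0].round(1),np.degrees(r.x[1]).round(1),r.x[2].round(1),'res',r.fun.round(1)); return r.x
E
python3 - <<'E'
from tilt import *
hw=cv2.cvtColor(cv2.imread('pics/w12.png'),cv2.COLOR_BGR2HSV)
for c in (304,305,306,307): 
    r=[i for i in range(200,370) if 45<hw[i,c,0]<85 and hw[i,c,1]>120 and hw[i,c,2]>100]; print(c,r[0],r[-1])
s=sense(); C=cam('wrist');D=cam('scene')
tilt(C,D,s['eef_pos'],s['tcp_rot'][2],237.5,342.5,(243.8,164.6),(241.5,178.7))
E
```

```text
304 237 343
305 237 343
306 237 343
307 237 343
e,theta,h 16.8 11.5 44.8 res [ 0.5 -1.3 -0.7 -1.5  1.7]
```

```bash
python3 - <<'E'
from tilt import *
hw=cv2.cvtColor(cv2.imread('pics/w12.png'),cv2.COLOR_BGR2HSV)
for r in (239,260,290,320,340):
    c=[i for i in range(270,360) if 45<hw[r,i,0]<85 and hw[r,i,1]>100 and hw[r,i,2]>90]; print(r,c[0],c[-1]+1)
s=sense(); C=cam('wrist');D=cam('scene'); tcp=s['eef_pos']; yaw=s['tcp_rot'][2]
xd=np.array([np.sin(yaw),-np.cos(yaw),0]); yd=np.array([np.cos(yaw),np.sin(yaw),0]); up=np.array([0,0,1.])
for th,e,h in ((12,17,45),(20,19,40),(30,19,38),(30,19,45),(30,24,45),(35,19,38)):
    T=np.radians(th); t=-np.sin(T)*xd+np.cos(T)*up; n=np.cos(T)*xd+np.sin(T)*up; E=tcp+h*up+e*t
    p=proj(C,[E-25*n-12*yd,E-25*n+12*yd,E+25*n-12*yd,E+25*n+12*yd]); q=proj(D,[E+25*n,E+25*n-42*t,E+25*n-95*t])
    print(th,e,h,'rows',p[0,1].round(1),p[2,1].round(1),'w',(p[1,0]-p[0,0]).round(1),(p[3,0]-p[2,0]).round(1),'scene',q.round(1).tolist())
E
```

```text
239 298 345
260 297 346
290 297 346
320 296 346
340 296 346
12 17 45 rows 237.9 341.8 w 53.6 51.1 scene [[242.4, 164.0], [242.6, 177.8], [242.8, 194.4]]
20 19 40 rows 227.1 334.5 w 51.2 51.5 scene [[243.2, 163.3], [242.2, 177.8], [241.0, 195.5]]
30 19 38 rows 218.7 327.1 w 48.8 52.3 scene [[244.1, 162.1], [241.7, 177.2], [238.7, 195.7]]
30 19 45 rows 224.6 339.1 w 51.2 55.1 scene [[243.8, 160.1], [241.4, 175.2], [238.4, 193.8]]
30 24 45 rows 223.4 342.6 w 53.1 57.4 scene [[244.1, 158.2], [241.7, 173.4], [238.7, 192.1]]
35 19 38 rows 216.2 324.1 w 47.9 53.0 scene [[244.5, 161.3], [241.5, 176.4], [237.6, 195.3]]
```

```bash
cat > tilt.py <<'E'
from h import *
from scipy.optimize import least_squares
def tilt(C,D,tcp,yaw,W,S):
    # W: wrist corners fl,fr,rl,rr of end face; S: scene mid of rear top edge, mid of colour border on rear face
    xd=np.array([np.sin(yaw),-np.cos(yaw),0]); yd=np.array([np.cos(yaw),np.sin(yaw),0]); up=np.array([0,0,1.])
    def f(v):
        a,b,c,th=v; t=-np.sin(th)*xd+np.cos(th)*up; n=np.cos(th)*xd+np.sin(th)*up; E=tcp+a*xd+b*yd+c*up
        p=proj(C,[E-25*n-12*yd,E-25*n+12*yd,E+25*n-12*yd,E+25*n+12*yd])-W; r=[p.ravel()]
        if S is not None: r.append((proj(D,[E+25*n,E+25*n-42*t])-S).ravel())
        return np.concatenate(r)
    r=least_squares(f,[-8,0,52,.5]); v=r.x; print('end-face centre rel tcp (xd,yd,up)',v[:3].round(1),'theta',np.degrees(v[3]).round(1),'res',r.fun.round(1)); return v
E
python3 - <<'E'
from tilt import *
s=sense(); C=cam('wrist');D=cam('scene'); W=np.array([[297.5,237],[345.5,237],[296,343.5],[346,343.5]]); S=np.array([[243.8,164.6],[241.5,178.7]])
tilt(C,D,s['eef_pos'],s['tcp_rot'][2],W,S); tilt(C,D,s['eef_pos'],s['tcp_rot'][2],W,None)
E
```

```text
end-face centre rel tcp (xd,yd,up) [-0.4  0.5 56.1] theta 24.3 res [-0.7 -0.1  0.4 -0.1 -0.1 -0.   0.7  0.  -1.5 -0.1 -0.8  0.6]
end-face centre rel tcp (xd,yd,up) [ 0.5  0.5 54.5] theta 27.4 res [-0.3  0.1 -0.2  0.1 -0.1 -0.1  0.5 -0.1]
```

The fit gives a tilt of about 27°, and I want 30°, so I lean it a little more. Then I lift out along its own axis.

>>> servo_tool(series=[-0.0029,0.0008,-0.0004,0,-0.0029,0.0008,-0.0004,0,0,0,0,0])

```text
clock: 16.82
eef_pos: [384.7, -233.4, 92.6]
tcp_rot: [-3.142, -0.0, 1.305]
contact_force: [3.7, -1.6, -1.0]
opening: 0.27
```

>>> servo_tool(series=[-0.0024,0.0006,0.0043,0,-0.005,0.0014,0.009,0,-0.005,0.0014,0.009,0,-0.005,0.0014,0.009,0,0,0,0.02,0,0,0,0.03,0,0,0,0.03,0,0,0,0.03,0], newtons=50)

```text
clock: 17.48
eef_pos: [365.5, -227.8, 235.2]
tcp_rot: [-3.138, -0.001, 1.306]
contact_force: [0.6, -0.7, -1.3]
opening: 0.273
```

>>> servo_tool(series=[0.005,0.01,0.015,0,0.015,0.028,0.01,0.4,0.02,0.033,0,0.4,0.02,0.033,0,0.4,0.02,0.033,0,0.4,0.02,0.033,0,0.4,0.02,0.033,0,0.4,0.015,0.02,0,0.4])

```text
clock: 18.15
eef_pos: [501.9, -2.9, 259.1]
tcp_rot: [-3.139, -0.0, 1.356]
contact_force: [0.3, -0.7, -2.2]
opening: 0.271
```

>>> servo_tool(series=[0.01,0.01,0,0,0,0,0,0,0,0,0,0])

```text
clock: 18.4
eef_pos: [511.4, 3.9, 258.7]
tcp_rot: [-3.139, 0.001, 1.355]
contact_force: [0.2, -0.8, -2.8]
opening: 0.274
```

```bash
python3 - <<'E'
from tilt import *
s=sense(); C,iw,hw=shot('wrist','w13'); D,im,hs=shot('scene','s13')
g=blob(hw,(50,120,100),(80,255,255),(260,190,390,380)); b=cv2.boxPoints(cv2.minAreaRect(g)); print(b.round(1).tolist())
E=[]
for r in (242,250,330,338):
    c=[i for i in range(270,375) if 45<hw[r,i,0]<85 and hw[r,i,1]>100 and hw[r,i,2]>90]; print(r,c[0] if c else 0,c[-1]+1 if c else 0); E.append((c[0],c[-1]+1))
rr=[i for i in range(200,370) if 45<hw[i,305,0]<85 and hw[i,305,1]>120 and hw[i,305,2]>100]; t,bm=rr[0],rr[-1]+1; print(t,bm)
W=np.array([[E[0][0],t],[E[0][1],t],[E[3][0],bm],[E[3][1],bm]],float); v=tilt(C,D,s['eef_pos'],s['tcp_rot'][2],W,None)
# move-to for s=135
yaw=s['tcp_rot'][2]; xd=np.array([np.sin(yaw),-np.cos(yaw),0]); yd=np.array([np.cos(yaw),np.sin(yaw),0])
Ec=s['eef_pos']+v[0]*xd+v[1]*yd+np.array([0,0,v[2]]); tgt=np.array([598.7,-4.2,160])+135*np.array([-.4885,.1065,.866]); print('E',Ec.round(1),'delta',(tgt-Ec).round(1),'yaw',np.degrees(yaw).round(2))
# empty slot recheck
u,w=proj(C,[[598.7,-4.2,160]])[0]; print('mouth px',u,w)
b=cv2.resize(im[110:240,270:370],None,fx=4,fy=4,interpolation=cv2.INTER_CUBIC); cv2.imwrite('pics/c13.png',b)
E
```

```text
t 18.4 tcp [511.4   3.9 258.7] rot [-3.139e+00  1.000e-03  1.355e+00] F [ 0.2 -0.8 -2.8] op 0.274
t 18.45 tcp [511.2   3.4 258.7] rot [-3.140e+00  1.000e-03  1.354e+00] F [ 0.5 -0.7 -2.2] op 0.269
[[296.0, 237.0], [346.0, 237.0], [346.0, 344.0], [296.0, 344.0]]
242 297 345
250 297 345
330 296 347
338 296 347
237 344
end-face centre rel tcp (xd,yd,up) [ 0.4  0.7 54.9] theta 28.6 res [ 0.3 -0.   0.3  0.  -0.3 -0.  -0.3  0.1]
E [511.9   4.5 313.6] delta [ 20.9   5.7 -36.7] yaw 77.66
mouth px 330.4524316036123 268.2593251428228
```

```bash
python3 - <<'E'
from tilt import *
hw=cv2.cvtColor(cv2.imread('pics/w7.png'),cv2.COLOR_BGR2HSV)
g=blob(hw,(5,150,120),(18,255,255),(260,170,390,380)); b=cv2.boxPoints(cv2.minAreaRect(g)); print(b.round(1).tolist())
ok=lambda p:5<=p[0]<=18 and p[1]>130 and p[2]>110
r=[i for i in range(180,390) if ok(hw[i,303])]; t,bm=r[0],r[-1]+1
e=[]
for q in (t+5,bm-6):
    c=[i for i in range(260,380) if ok(hw[q,i])]; e.append((c[0],c[-1]+1))
W=np.array([[e[0][0],t],[e[0][1],t],[e[1][0],bm],[e[1][1],bm]],float);print(W.tolist())
s=sense(); tilt(cam('wrist'),None,s['eef_pos'],s['tcp_rot'][2],W,None)
E
```

```text
[[295.0, 211.0], [346.0, 211.0], [346.0, 319.0], [295.0, 319.0]]
[[260.0, 212.0], [380.0, 212.0], [291.0, 348.0], [334.0, 348.0]]
end-face centre rel tcp (xd,yd,up) [-38.2  -0.5 107.9] theta -12.6 res [  1.5   1.3  -8.8   1.4 -11.9  -2.1  22.3  -1.9]
```

The wrist camera agrees with the used-cassette grasp (expected -12.2, measured about -11.8), so I trust the numbers. I align above the mouth, then start the insertion.

>>> servo_tool(series=[0.0075,0.002,-0.0122,0,0.0075,0.002,-0.0122,0,0.0075,0.0019,-0.0121,0,0,0,0,0,0,0,0,0], newtons=35)

```text
clock: 18.92
eef_pos: [534.5, 10.0, 220.8]
tcp_rot: [-3.138, 0.001, 1.354]
contact_force: [-0.0, 0.1, -1.7]
opening: 0.273
```

>>> servo_tool(series=[0.0024,-0.0005,-0.0043,0,0.0024,-0.0005,-0.0043,0,0.0024,-0.0005,-0.0043,0,0,0,0,0])

```text
clock: 19.25
eef_pos: [542.3, 8.5, 208.8]
tcp_rot: [-3.141, 0.0, 1.354]
contact_force: [-0.9, -0.9, -2.5]
opening: 0.273
```

>>> servo_tool(series=[0.0024,-0.0005,-0.0043,0,0.0024,-0.0005,-0.0043,0,0,0,0,0])

```text
clock: 19.5
eef_pos: [546.9, 7.6, 200.2]
tcp_rot: [-3.141, 0.0, 1.354]
contact_force: [-1.0, -0.1, -1.1]
opening: 0.27
```

```bash
python3 - <<'E'
from h import *
D,im,hs=shot('scene','s14'); print(sense()['wrist_torque'].round(2)); T,i2,_=shot('top','t14')
b=cv2.resize(im[120:250,260:380],None,fx=3.5,fy=3.5,interpolation=cv2.INTER_CUBIC); cv2.imwrite('pics/c14.png',b)
E
```

```text
t 19.5 tcp [546.9   7.6 200.2] rot [-3.141  0.     1.354] F [-1.  -0.1 -1.1] op 0.27
[-0.01  0.1   0.01]
t 19.55 tcp [546.9   7.5 200.5] rot [-3.141  0.     1.354] F [-0.1  0.  -1.8] op 0.27
```

>>> servo_tool(series=[0.0024,-0.0005,-0.0043,0,0.0024,-0.0005,-0.0043,0,0,0,0,0])

```text
clock: 19.85
eef_pos: [552.0, 6.5, 191.5]
tcp_rot: [-3.141, 0.0, 1.354]
contact_force: [0.3, 0.0, -1.8]
opening: 0.274
```

>>> servo_tool(series=[0.0024,-0.0005,-0.0043,0,0.0024,-0.0005,-0.0043,0,0.0024,-0.0005,-0.0043,0,0,0,0,0])

```text
clock: 20.18
eef_pos: [559.3, 5.0, 178.5]
tcp_rot: [-3.141, 0.0, 1.354]
contact_force: [-1.5, -0.6, -2.2]
opening: 0.277
```

>>> servo_tool(series=[0.0024,-0.0005,-0.0043,0,0.0024,-0.0005,-0.0043,0,0.0024,-0.0005,-0.0043,0,0,0,0,0])

```text
clock: 20.52
eef_pos: [566.5, 3.5, 165.6]
tcp_rot: [-3.141, 0.0, 1.354]
contact_force: [-0.8, 0.4, -2.6]
opening: 0.277
```

>>> servo_tool(series=[0.0024,-0.0005,-0.0043,0,0.0024,-0.0005,-0.0043,0,0,0,0,0])

```text
clock: 20.77
eef_pos: [571.2, 2.5, 157.1]
tcp_rot: [-3.141, 0.0, 1.354]
contact_force: [-0.1, -0.4, -2.1]
opening: 0.272
```

>>> servo_tool(series=[0.0015,-0.0003,-0.0026,0,0.001,-0.0002,-0.0017,0,0,0,0,0])

```text
clock: 21.02
eef_pos: [573.7, 2.0, 153.4]
tcp_rot: [3.142, 0.0, 1.354]
contact_force: [0.5, 0.2, -0.5]
opening: 0.271
```

>>> servo_tool(series=[0,0,0,0,0,0,0,0,0,0,0,0,0,0,0,0], gripper=0.05)

```text
clock: 21.35
eef_pos: [573.9, 2.1, 154.1]
tcp_rot: [3.141, -0.0, 1.354]
contact_force: [-0.4, -0.0, -0.7]
opening: 0.586
```

>>> servo_tool(series=[0,0,0.01,0,0,0,0.02,0,0,0,0.02,0,0,0,0.013,0,0,0,0,0])

```text
clock: 21.77
eef_pos: [575.6, 2.1, 220.6]
tcp_rot: [3.136, -0.001, 1.354]
contact_force: [0.6, 0.9, -0.1]
opening: 0.587
```

>>> servo_tool(series=[0,0,0,0,0,0,0,0,0,0,0,0,0,0,0,0,0,0,0,0], gripper=0.0, newtons=40)

```text
clock: 22.18
eef_pos: [573.1, 2.1, 215.9]
tcp_rot: [-3.14, 0.0, 1.354]
contact_force: [-0.1, -0.6, 0.7]
opening: -0.003
```

```bash
python3 - <<'E'
from h import *
D,im,hs=shot('scene','s15'); C,iw,hw=shot('wrist','w15')
M=np.array([598.7,-4.2,160]);zs=np.array([-.4885,.1065,.866]);xs=np.array([.846,-.184,.5])
print('exp',proj(D,[M+54*zs]).round(1),'wrist front/ctr/rear edge',proj(C,[M+54*zs-25*xs,M+54*zs,M+54*zs+25*xs]).round(1).tolist())
for n,h,b in(('s',hs,(280,150,360,250)),('w',hw,(230,130,410,330))):
    g=blob(h,(50,100,60),(82,255,255),b); print(n,cv2.contourArea(g),cv2.boxPoints(cv2.minAreaRect(g)).round().tolist())
E
```

```text
t 22.18 tcp [573.1   2.1 215.9] rot [-3.14   0.     1.354] F [-0.1 -0.6  0.7] op -0.003
t 22.23 tcp [573.2   2.1 216.1] rot [-3.141  0.     1.354] F [ 0.7  0.1 -0.1] op 0.001
exp [[322.5 201.2]] wrist front/ctr/rear edge [[319.3, 195.1], [319.3, 230.2], [319.3, 267.0]]
s 233.0 [[312.0, 219.0], [316.0, 198.0], [330.0, 201.0], [326.0, 222.0]]
w 990.0 [[304.0, 192.0], [338.0, 192.0], [338.0, 253.0], [304.0, 253.0]]
```

The fresh cassette sits at its popped-up height: the wrist front edge is at row 192, and 195 was expected. Next I press it down along the slot.

>>> servo_tool(series=[0.0005,0.0005,-0.013,0,0.0005,0.0005,-0.013,0,0.002,-0.0004,-0.0035,0,0.002,-0.0004,-0.0035,0,0.002,-0.0004,-0.0035,0,0.002,-0.0004,-0.0035,0,0,0,0,0])

```text
clock: 22.87
eef_pos: [582.9, 1.4, 176.5]
tcp_rot: [3.142, 0.0, 1.354]
contact_force: [-0.2, 0.2, 2.9]
opening: -0.001
```

>>> servo_tool(series=[0.002,-0.0004,-0.0035,0,0.002,-0.0004,-0.0035,0,0.002,-0.0004,-0.0035,0,0.002,-0.0004,-0.0035,0,0,0,0,0])

```text
clock: 23.28
eef_pos: [590.8, -0.2, 162.0]
tcp_rot: [-3.141, 0.0, 1.354]
contact_force: [-2.0, -0.8, 3.3]
opening: 0.002
```

>>> servo_tool(series=[0.002,-0.0004,-0.0035,0,0.002,-0.0004,-0.0035,0,0.002,-0.0004,-0.0035,0,0,0,0,0])

```text
clock: 23.62
eef_pos: [596.7, -1.4, 151.7]
tcp_rot: [-3.141, 0.0, 1.354]
contact_force: [-1.2, 0.3, 2.8]
opening: 0.0
```

Next I finish to the stop, at about z=141.3, in small steps.

>>> servo_tool(series=[0.002,-0.0004,-0.0035,0,0.0015,-0.0003,-0.0026,0,0.001,-0.0002,-0.0017,0,0,0,0,0])

```text
clock: 23.95
eef_pos: [601.2, -2.2, 144.2]
tcp_rot: [3.142, 0.0, 1.354]
contact_force: [-1.2, 0.0, 4.6]
opening: -0.002
```

>>> servo_tool(series=[0.0005,-0.0001,-0.0009,0,0.0005,-0.0001,-0.0009,0,0,0,0,0])

```text
clock: 24.2
eef_pos: [602.1, -2.4, 142.7]
tcp_rot: [3.141, -0.0, 1.354]
contact_force: [-2.0, -0.1, 4.6]
opening: 0.002
```

>>> servo_tool(series=[0.0005,-0.0001,-0.0009,0,0,0,0,0])

```text
clock: 24.37
eef_pos: [602.6, -2.5, 141.9]
tcp_rot: [3.141, -0.0, 1.354]
contact_force: [-1.1, -0.3, 5.7]
opening: -0.003
```

>>> servo_tool(series=[0.0005,-0.0001,-0.0009,0,0,0,0,0])

```text
clock: 24.53
eef_pos: [602.9, -2.5, 141.7]
tcp_rot: [-3.141, -0.0, 1.354]
contact_force: [-5.0, 0.1, 13.0]
opening: 0.002
```

>>> servo_tool(series=[0.0005,-0.0001,-0.0009,0,0,0,0,0])

```text
clock: 24.7
eef_pos: [603.1, -2.5, 141.6]
tcp_rot: [-3.141, -0.0, 1.354]
contact_force: [-9.9, 1.2, 19.6]
opening: 0.001
```

On the stop. Now I let go along the slot, go clear, and check.

>>> servo_tool(series=[-0.005,0.001,0.0087,0,-0.01,0.002,0.0175,0,-0.01,0.002,0.02,0,-0.015,0.003,0.03,0,-0.02,0.003,0.03,0,-0.03,0,0.02,0,-0.035,0,0,0,0,0,0,0])

```text
clock: 25.37
eef_pos: [473.8, 8.4, 266.8]
tcp_rot: [-3.14, 0.0, 1.355]
contact_force: [1.0, -0.3, -0.9]
opening: 0.001
```

>>> servo_tool(series=[-0.03,0,0,0,0,0,0,0,0,0,0,0,0,0,0,0,0,0,0,0,0,0,0,0])

```text
clock: 25.87
eef_pos: [449.3, 8.3, 265.9]
tcp_rot: [-3.142, 0.0, 1.354]
contact_force: [0.5, -1.0, 1.2]
opening: -0.002
```

```bash
python3 - <<'E'
from h import *
D,im,hs=shot('scene','s16'); T,it,ht=shot('top','t16'); C,iw,hw=shot('wrist','w16')
M=np.array([598.7,-4.2,160]);zs=np.array([-.4885,.1065,.866]);xs=np.array([.846,-.184,.5])
for s in(3,12,54):print(s,proj(C,[M+s*zs-25*xs,M+s*zs+25*xs]).round(1).tolist(),proj(D,[M+s*zs]).round(1).tolist())
for n,h,b in(('s',hs,(290,160,350,250)),('w',hw,(200,130,440,390))):
    g=blob(h,(45,80,60),(85,255,255),b); print(n,cv2.contourArea(g),cv2.boxPoints(cv2.minAreaRect(g)).round().tolist())
i0=cv2.imread('pics/top0.png'); d=cv2.absdiff(i0,it).max(2)>60; print('top diff px',int(d.sum()))
a=im[120:320,130:490]; b=it[60:300,150:500]; c=np.vstack([cv2.resize(a,(520,289)),cv2.resize(b,(520,310))]); cv2.imwrite('pics/c16.png',c)
E
```

```text
t 25.87 tcp [449.3   8.3 265.9] rot [-3.142  0.     1.354] F [ 0.5 -1.   1.2] op -0.002
t 25.92 tcp [449.2   8.3 265.9] rot [-3.141  0.     1.354] F [-0.1 -0.8 -0.3] op -0.001
t 25.97 tcp [449.    8.3 265.8] rot [-3.141  0.     1.354] F [ 0.2 -0.9  0.3] op -0.001
3 [[337.2, 288.1], [337.7, 332.8]] [[318.6, 222.2]]
12 [[337.6, 289.0], [338.2, 335.0]] [[319.3, 218.5]]
54 [[340.0, 294.0], [340.7, 346.8]] [[322.5, 201.2]]
s 105.5 [[310.0, 226.0], [313.0, 215.0], [327.0, 218.0], [325.0, 229.0]]
w 38.0 [[428.0, 312.0], [431.0, 308.0], [441.0, 314.0], [439.0, 318.0]]
top diff px 19132
```

View pics/c16.png

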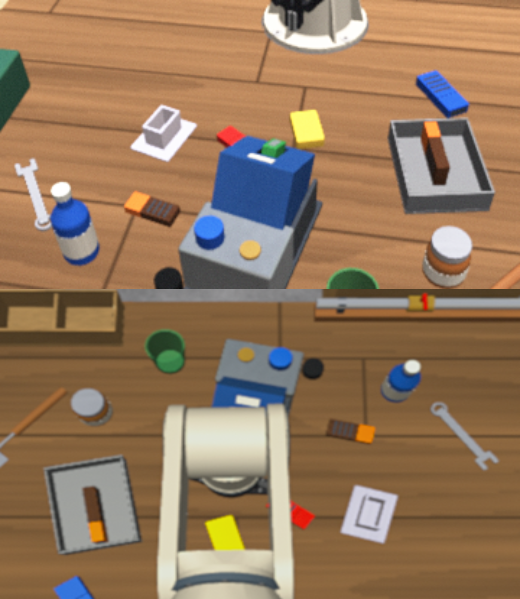

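The final view shows three things:
- The green head is at scene (319,220), where a latched 12 mm should appear (218.5).
- The used cassette is in the tray.
- The bystanders in view stand where they were.

```bash
python3 -c "
from h import *
print(sign_off())"
```

```text
the job is handed in; nothing more can be done
None
```

The swap is done and handed in at about 26 s of the 72 s allowed; no verdict was reported.

**Used cassette:** I pressed the orange-headed cassette to its stop. It popped up, and I drew it out along the slot and laid it flat in the grey tray.

**Fresh cassette:** I leaned the green-headed cassette to about 29° against the stand's pocket so it matched the slot. It slid in with no noticeable force, and I pressed it to the stop at about 20 N and let go.

**Last checks:**
- **Latch:** the green head appears where a latched head (12 mm out) should be, and not at the popped-up position.
- **Tray and bystanders:** the used cassette is inside the tray walls. By eye, the bystanders in the final view are where they started; I did not measure this, and part of the scraper was outside that view.
- **Robot:** the gripper is clear, with near-zero contact force.

**Disagreements:**
- **Fingertips:** they ended about 20 mm above the reported TCP, so the first press made contact later than planned. I allowed for this afterwards.
- **Tilt estimates:** the first tilt fit for the fresh cassette read 11.5° because it allowed no sideways shift in the grip. Fits that did gave 24° to 29°.
- **Automatic checks:** the final wrist-camera search for green missed the head, and the before/after top-view comparison was useless because the arm was in view. The latch check rests on the scene camera.

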